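# Raise the counterweighted lever of a jam-lid press and slide the jar out

## Robot

A 7-joint arm with a two-finger parallel gripper is mounted at the origin on the work surface. World frame = base frame: x ahead of the robot, y to its left, z up, the work surface at z = 0. Lengths are in m, angles in rad, forces in N, time in s.
With the tool pointing down it reaches from about 0.425 to 0.95 m from the base axis. Payload 4.7 kg.
Tool frame: the origin (TCP) lies at the centre of the arm's flange, where the gripper is bolted on; the fingertips stand tips_ahead ahead of it and the grasp point (between the pads) lies 164 mm ahead of it (tips_ahead is the distance from the TCP to the fingertips, in m); y points along the fingers, z is the direction in which the jaws open and shut, and the axes are right-handed (so a half turn about y gives the same grasp; the last joint's range is limited). The gripper opens to 87 mm and grips with 3 to 60 N. Pads are 19 mm wide; open, the fingers measure 117 mm over their backs; the gripper's body (75 mm by 190 mm) begins 51 mm behind the grasp point.
Start: joints at [-1.311, 0.469, -0.049, 1.532, 0.024, 1.141, -0.082], TCP at [0.192, 0.647, 0.405] pointing down, gripper open.
Joint ranges: [-2.59, 2.59], [-0.33, 1.99], [-1.39, 1.29], [0.1, 2.45], [-1.04, 4.18], [0.21, 1.99], [-2.66, 2.66]. Speed limits (rad/s): [2.57, 2.57, 3.14, 3.14, 3.14, 3.14, 3.14].

## Interface

Orientations are given as a unit quaternion [x, y, z, w].
In Python, from workcell import * gives the robot as it stands.
- The arm moves only by the shell command python3 -m crank 'ROWS' [FORCE]. ROWS is JSON, one flat list of numbers, 5 for each row, row after row: the shift along the tool's x, y, z in cm, then the turn about the tool's y in degrees, then the finger opening in cm, from 0 to 8.7. In form: [tx, ty, tz, turn, gripper, tx, ty, tz, turn, gripper, ...]. A call has 1 to 5 rows; each row shifts and turns the commanded pose from where the row before left it, along the tool's axes as they then stand; what a row does not reach is not made up. A row lasts 1/10 s, in which the tool goes at most 50 mm and 8.59 degrees, less where a joint would pass 70% of its speed; a pose out of reach is approached as far as the arm can. A call with a gripper value outside its range is refused whole. The fingers move at their own pace and stop on an object; FORCE is the grip in N (left out, the last holds). Time passes only in rows, so rows that do not move let the fingers close. It gives the time, the measured TCP pose, the force and the opening at its end, in the units of the state.
- observe(): the state, without advancing time (a new reading comes with each control period).
- snapshot(name): name is "scene" or "top"; returns a dict with "frame" (420x560x3 uint8, red, green, blue), "range_z" (420x560 float32, m along the optical axis (not along the pixel's ray), 0 where there is no reading), "vfov" (degrees; the focal length in pixels is half the picture's height over the tangent of half this angle, whatever the lens; pixels are square), "cx", "cy" (the principal point, pixels), "eye" and "attitude" of the camera in the world. Camera axes: x right, y down, z forward; pixel columns grow to the right and rows downward; lengths in m; the calibration is good to about 2 mm. A picture is of the moment at which its call begins.
- finish_job(): hands the job in, once; it reports no verdict.
The state is a dict: "time": time; "joint_pos": joint angles; "joint_velocities": joint speeds; "tau": joint torques, N m; "tcp_pos": TCP position; "orientation": TCP orientation; "force": force on the tool from outside, world axes, zero at the start; "moment": the same for the moment, N m; "width": finger opening in m.
Only numpy, scipy, OpenCV 4.12 (cv2) and the standard library are available. Lean on these libraries where they do the work, as an engineer would, in place of code of your own. Each camera call takes 0.05 s, during which the arm holds its last target.

## Task

The lever of the lid press is down over a freshly closed jar of jam. With the fingertips push the lever's ball knob up and back past its balance point, so that the lever swings over and stays fully raised by itself, then slide the jar sideways along the board, upright and without picking it up, until it stands against the end strip in the gap between the two finished jars. Leave everything else where it is.

Things in the scene. Friction and masses are not known exactly. Their poses are not given: they have to be found in the camera images.
- press: The fixed lid press on its plywood board. Origin on the table under the board's centre; x points away from the robot, y left, z up. Board 360 (x) by 510 (y) mm, its top 18 mm above the table. Along each y end runs a wooden end strip 22 mm high, inner face at y = +/-235 mm. Cast column at x = 110 mm, 46 mm wide, 156 mm above the table; its 10 mm high base plate covers x 65 to 170, y +/-50 mm.
- pivot (a point): Centre of the lever's hinge pin, in the press frame at (110, 0, 135) mm, fixed. The pin lies along the press's y axis.
- lever (a joint): Lever angle about the pivot, rad: 0 = down (as it starts), 1.45 = fully raised against its stop. Let go below about 0.5 rad it falls back down; above about 0.75 rad its counterweight (54 mm round, on a cranked tail behind the pivot) swings it on up to the stop in about 1 s and it stays. Raising it takes 1 to 3 N at the knob; the hinge is lightly damped.
- pad (a point): Centre of the underside of the round pressing pad, 54 mm wide, under the lever's 18 mm wide grey arm, 130 mm in front of the pivot and 30 mm below it with the lever down (2 mm above the jar's lid). A 14 mm steel rod cranks up from the arm's end to the knob.
- knob (a point): Centre of the black ball knob, 36 mm in diameter, at the robot end of the lever. With the lever down it is 200 mm in front of the pivot (toward the robot, press -x) and 77 mm above it; it moves on a 214 mm arc about the pivot, up and then back. It can be pushed from below and in front.
- jar: The jar under the press pad, about 320 g: a 70 mm wide, 85 mm tall glass jam jar of dark red jam with a white metal lid and a plain paper label; origin at the centre of its underside, z up. With the lever down its lid is 2 mm below the pad, 130 mm in front of the pivot; with the lever raised it is free from above. It slides on the board; pushed much above mid-height it may tip.
- done_a: The front one of the two finished jars: a 70 mm wide, 85 mm tall glass jam jar of dark red jam with a white metal lid and a plain paper label; origin at the centre of its underside, z up. It stands on the board near one end strip, left or right; leave it where it stands.
- done_b: The rear one of the two finished jars: a 70 mm wide, 85 mm tall glass jam jar of dark red jam with a white metal lid and a plain paper label; origin at the centre of its underside, z up. It stands at the same end strip 200 mm behind done_a (press x); the jar's place is midway between them, touching or nearly touching the strip; leave it where it stands.
- lid_stack: A stack of five pale metal spare lids, 68 mm wide, 50 mm tall, at the front of the opposite end strip; origin at the centre of its underside; leave it where it stands.
- open_jar: An empty clear glass without lid, 70 mm wide, 80 mm tall, 200 mm behind the lid stack; origin at the centre of its underside; leave it where it stands.
- label_reel: A paper label reel, a ring 56 mm wide, 30 mm tall, on the board beside and behind the column; origin at the centre of its underside; leave it where it stands.
- mug: A white mug 80 mm wide, 90 mm tall, on the table right of the board; origin at the centre of its underside; leave it where it stands.
- bobbin_a: A wooden lace bobbin, 96 mm long, 15 mm thick, lying on the table left of the board; origin at the centre of its underside; leave it where it stands.
- bobbin_b: Another such bobbin near the first; origin at the centre of its underside; leave it where it stands.

How it is judged:
By the outcome, as a careful person would: the job done as asked, in the order asked, and still so for the second after the job is handed in, with the robot touching nothing.
It also fails if it takes over 58 s, if anything falls off the work surface, if the arm or the gripper's body presses on something with over 40 N, if the wrist force passes 120 N, or if a joint passes its speed limit or range.

## Working session

There is one attempt and no reset: what is moved stays moved. The work goes in short steps, Python scripts to look and compute and a shell command to move; the robot and the scene stay as the last step left them, time stands still between calls to the robot, and variables do not carry over. Pictures are saved under pics/ and viewed, and the job is handed in when it is done.

```bash
ls; mkdir -p pics
python3 - <<'E'
from workcell import *
import cv2,numpy as np
s=observe();print(s)
for n in("scene","top"):
    d=snapshot(n);cv2.imwrite(f"pics/{n}0.png",d["frame"][:,:,::-1]);np.savez(f"{n}0.npz",**d)
    print(n,{k:d[k] for k in d if k not in("frame","range_z")})
E
```

```text
pics
{'time': 0.0, 'joint_pos': array([-1.31089205,  0.46949267, -0.04862561,  1.53370821,  0.02410439,
        1.14097134, -0.08230172]), 'joint_velocities': array([-2.15951498e-03,  3.22554218e-05,  2.45532123e-03, -3.32763847e-04,
        1.01318090e-04, -1.00354588e-03,  3.52157716e-04]), 'tau': array([ 1.49930376e-03, -5.07987714e+01, -8.03372380e-02, -2.36151105e+01,
       -6.15233579e-02,  3.80762899e-02,  1.55342054e-04]), 'tcp_pos': array([0.19213859, 0.64682658, 0.40365858]), 'orientation': array([ 0.70045034, -0.10181191,  0.10165289, -0.69904961]), 'force': array([ 0.45098246, -0.08608541, -0.43995365]), 'moment': array([-0.02042342, -0.00900523, -0.00911767]), 'width': 0.08716793465897006}
scene {'vfov': 48.87917606433479, 'cx': 286.112762752453, 'cy': 213.52096310241797, 'eye': array([1.59894615, 0.39464498, 1.10810394]), 'attitude': array([ 0.51660123,  0.75093369, -0.33220325, -0.24261651])}
top {'vfov': 53.558023953913974, 'cx': 279.01057022250836, 'cy': 211.67869040581436, 'eye': array([0.50827392, 0.05226028, 1.39871703]), 'attitude': array([ 0.70700349, -0.70658843,  0.02501714, -0.01590579])}
```

View pics/scene0.png

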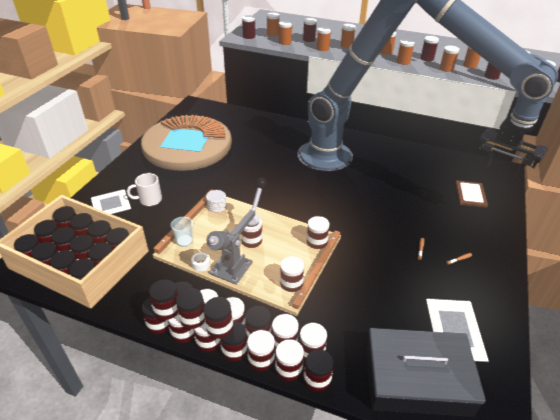

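View pics/top0.png

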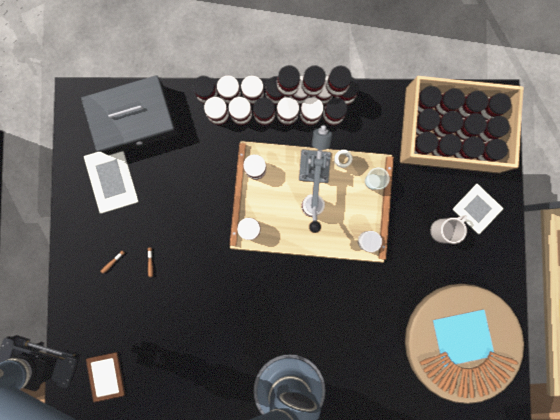

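The top view has world +x up and +y left. The finished jars are at px (255,166) and (248,229) against the left strip, the knob is at (315,227), and the jar is under the pad near (313,206). The lid stack is at (371,241), the glass at (376,179) and the reel at (343,158). Next I'll measure positions.

```bash
cat > h.py <<'E'
import numpy as np,cv2
from scipy.spatial.transform import Rotation as R
def load(n): return dict(np.load(n))
def cloud(d):
    h,w=d["range_z"].shape; f=h/2/np.tan(np.radians(float(d["vfov"]))/2)
    v,u=np.mgrid[:h,:w]; z=d["range_z"]
    p=np.stack([(u-d["cx"])/f*z,(v-d["cy"])/f*z,z],-1)
    return p@R.from_quat(d["attitude"]).as_matrix().T+d["eye"]
def proj(d,P):
    h=d["range_z"].shape[0]; f=h/2/np.tan(np.radians(float(d["vfov"]))/2)
    q=(np.atleast_2d(P)-d["eye"])@R.from_quat(d["attitude"]).as_matrix()
    return np.c_[q[:,0]/q[:,2]*f+d["cx"],q[:,1]/q[:,2]*f+d["cy"]]
def circ(P):
    A=np.c_[2*P,np.ones(len(P))];s=np.linalg.lstsq(A,(P**2).sum(1),rcond=None)[0]
    return s[:2],np.sqrt(s[2]+s[:2]@s[:2])
E
python3 - <<'E'
from h import *
np.set_printoptions(precision=4,suppress=True)
T=load("top0.npz");S=load("scene0.npz")
C=cloud(T);D=cloud(S)
# board surface
m=(abs(C[...,2]-.018)<.006);lab=m[130:270,220:400]
pts=C[130:270,220:400][lab]; print(len(pts),np.median(pts[:,2]))
r=cv2.minAreaRect((pts[:,:2]*1000).astype(np.float32));print("board",r)
# end strips
st=C[130:270,220:400].reshape(-1,3);
for nm,(u,v) in dict(done_b=(255,166),done_a=(248,229),lids=(371,241),glass=(376,179),knob=(315,227),jar=(305,206),mug=(449,231)).items():
    print(nm,C[v,u])
    w=C[v-16:v+17,u-16:u+17].reshape(-1,3); 
    if nm.startswith('done'):
        k=w[w[:,2]>.095]; print('  lid',len(k),np.median(k[:,2]),cv2.minEnclosingCircle((k[:,:2]*1000).astype(np.float32)))
    if nm=='lids':
        k=w[w[:,2]>.06]; print('  ',len(k),np.median(k[:,2]),cv2.minEnclosingCircle((k[:,:2]*1000).astype(np.float32)))
    if nm=='knob':
        k=w[w[:,2]>.2]; print('  ',len(k),k.mean(0),k[:,2].max(),cv2.minEnclosingCircle((k[:,:2]*1000).astype(np.float32)))
# scene cloud versions
Q=D.reshape(-1,3)
for nm,c in dict(done_b=C[166,255],done_a=C[229,248],lids=C[241,371],knob=C[227,315],jar=C[206,305]).items():
    k=Q[np.linalg.norm(Q[:,:2]-c[:2],axis=1)<.06]; 
    zt={'knob':.19,'lids':.06,'jar':.098}.get(nm,.095)
    k=k[(k[:,2]>zt)]
    if nm=='jar':k=k[k[:,2]<.11]
    print('S',nm,len(k),np.median(k[:,2]),cv2.minEnclosingCircle((k[:,:2]*1000).astype(np.float32)))
for a,b,n in((T,(220,100,180,170),'top'),(S,(150,170,200,140),'scene')):
    x,y,w,h=b; cv2.imwrite(f"pics/{n}_c.png",cv2.resize(a["frame"][y:y+h,x:x+w,::-1],None,fx=3.4,fy=3.4,interpolation=cv2.INTER_CUBIC))
E
```

```text
11505 0.01774427258687905
board ((625.903076171875, -74.17449951171875), (506.54547119140625, 360.7077331542969), 84.89111328125)
done_b [0.7265 0.1108 0.1048]
  lid 362 0.1027781109657423 ((635.0272827148438, 87.95271301269531), 131.68292236328125)
done_a [0.5293 0.1319 0.1048]
  lid 371 0.10260404711125193 ((523.315185546875, 107.25460052490234), 57.0142707824707)
lids [ 0.4917 -0.2592  0.0684]
   356 0.06744053784875825 ((499.95355224609375, -120.26719665527344), 172.7281036376953)
glass [ 0.697  -0.2882  0.0267]
knob [ 0.533  -0.064   0.2295]
   132 [ 0.5339 -0.059   0.2856] 1.3987170254365902 ((525.0331420898438, -15.097938537597656), 69.41192626953125)
jar [ 0.6007 -0.0451  0.1096]
mug [ 0.5245 -0.5367  0.0072]
S done_b 357 0.10425891849370816 ((730.0520629882812, 113.29217529296875), 35.36825942993164)
S done_a 274 0.10456740474268023 ((530.6312255859375, 133.3134765625), 36.73408889770508)
S lids 216 0.06946672653798991 ((491.4369201660156, -262.4476318359375), 39.34353256225586)
S knob 127 0.21897890038215584 ((543.5020751953125, -64.42766571044922), 19.612972259521484)
S jar 81 0.10394093807890026 ((611.66259765625, -62.53451919555664), 30.804855346679688)
```

Run:
```python
from h import *
np.set_printoptions(precision=4,suppress=True)
T=load("top0.npz");S=load("scene0.npz")
Q=np.r_[cloud(T)[T["range_z"]>0],cloud(S)[S["range_z"]>0]]
QT=cloud(T)[T["range_z"]>0];QS=cloud(S)[S["range_z"]>0]
for nm,c,lo,hi,r in (("done_b",(.728,.112),.098,.112,.055),("done_a",(.530,.133),.098,.112,.055),("lids",(.4915,-.261),.062,.075,.05)):
    for q in(QT,QS):
        k=q[(np.linalg.norm(q[:,:2]-c,axis=1)<r)&(q[:,2]>lo)&(q[:,2]<hi)]
        print(nm,len(k),k.min(0),k.max(0),(k.min(0)+k.max(0))/2, np.median(k[:,2]))
# knob: sphere fit
for q in(QT,QS):
    k=q[(np.linalg.norm(q-np.array([.536,-.066,.212]),axis=1)<.024)]
    from scipy.optimize import least_squares
    s=least_squares(lambda c:np.linalg.norm(k-c,axis=1)-.018,[.536,-.066,.212],loss='soft_l1',f_scale=.002).x
    print("knob",len(k),s)
# arm axis: points z .13-.19 near lever line
for q in(QT,QS):
    k=q[(q[:,0]>.54)&(q[:,0]<.70)&(abs(q[:,1]+.075)<.03)&(q[:,2]>.125)&(q[:,2]<.2)]
    for x in np.arange(.55,.70,.02):
        j=k[abs(k[:,0]-x)<.01]; 
        if len(j):print(x,len(j),j[:,1].min(),j[:,1].max(),j[:,2].max())
# strips inner
for q in(QT,):
  Y=np.radians(-5.1);Rm=np.array([[np.cos(Y),-np.sin(Y)],[np.sin(Y),np.cos(Y)]])
  p=(q[:,:2]-[.6259,-.0742])@Rm
  k=p[(q[:,2]>.033)&(q[:,2]<.047)&(abs(p[:,0])<.2)&(abs(p[:,1])>.22)&(abs(p[:,1])<.27)]
  for s in(1,-1):
    j=k[k[:,1]*s>0]
    for a,b in((-.18,-.12),(-.05,.05),(.13,.18)):
        t=j[(j[:,0]>a)&(j[:,0]<b)]; print("strip",s,a,len(t),t[:,1].min(),t[:,1].max(),j[:,0].min(),j[:,0].max())
```

```text
done_b 349 [0.6978 0.0795 0.098 ] [0.7621 0.1456 0.111 ] [0.7299 0.1126 0.1045] 0.10289421778304475
done_b 345 [0.6948 0.0805 0.0985] [0.7653 0.147  0.1097] [0.73   0.1138 0.1041] 0.10436676861252403
done_a 356 [0.4983 0.0977 0.098 ] [0.5637 0.1634 0.11  ] [0.531  0.1305 0.104 ] 0.10268250802927326
done_a 263 [0.495  0.0978 0.098 ] [0.5662 0.164  0.1111] [0.5306 0.1309 0.1046] 0.10459965374605074
lids 341 [ 0.4596 -0.2928  0.062 ] [ 0.5237 -0.2266  0.0748] [ 0.4917 -0.2597  0.0684] 0.06748496435617768
lids 203 [ 0.458  -0.2922  0.0627] [ 0.5305 -0.227   0.0749] [ 0.4943 -0.2596  0.0688] 0.06926894640864845
knob 126 [ 0.5356 -0.0665  0.2115]
knob 113 [ 0.5345 -0.0656  0.213 ]
0.55 10 -0.07428368705060168 -0.061687476780698504 0.1982459725057133
0.5700000000000001 31 -0.07642115687166257 -0.06290111929697256 0.1892956382791382
0.5900000000000001 29 -0.07941208015898862 -0.06346924293230388 0.1610038420286235
0.6100000000000001 45 -0.08225985473286654 -0.06346296567214416 0.15158338488024614
0.6300000000000001 38 -0.08231594475675313 -0.06537318407483261 0.15088836137176376
0.6500000000
[... 780 characters left out ...]
9875803918 0.1519331090002618
0.6900000000000002 39 -0.0874219221195785 -0.06762452632351829 0.1532323287447993
strip 1 -0.18 95 0.23415680013139734 0.25431958689538464 -0.17032938922043503 0.16757078657991717
strip 1 -0.05 183 0.2342977276721604 0.2547265009290239 -0.17032938922043503 0.16757078657991717
strip 1 0.13 70 0.23432613399305546 0.25488214109351537 -0.17032938922043503 0.16757078657991717
strip -1 -0.18 96 -0.2554152828549064 -0.23458019649717815 -0.1694802396851505 0.17022254678802257
strip -1 -0.05 190 -0.2562020042198445 -0.23390293391493852 -0.1694802396851505 0.17022254678802257
strip -1 0.13 75 -0.2558855038052956 -0.23474837696761397 -0.1694802396851505 0.17022254678802257
```

View pics/top_c.png

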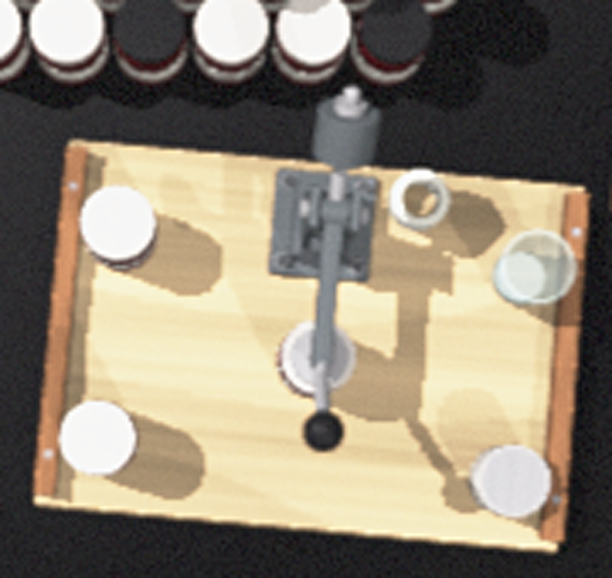

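View pics/scene_c.png

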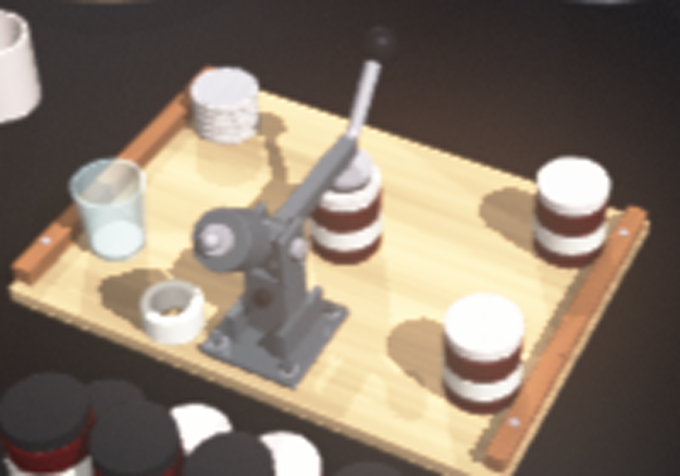

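```bash
cat >> h.py <<'E'
YAW=np.radians(-5.1);PC=np.array([.6259,-.0742])
RP=np.array([[np.cos(YAW),-np.sin(YAW)],[np.sin(YAW),np.cos(YAW)]])
def p2w(x,y): return PC+RP@np.array([x,y])
def w2p(x,y): return RP.T@(np.array([x,y])-PC)
def state():
    from workcell import observe
    s=observe();M=R.from_quat(s["orientation"]).as_matrix()
    print("t %.2f"%s["time"],"tcp",s["tcp_pos"].round(4),"press",(w2p(*s["tcp_pos"][:2])*1000).round(1),"F",s["force"].round(1),"w %.4f"%s["width"])
    a=M[:2,2]; d=(np.degrees(np.arctan2(a[1],a[0]))-np.degrees(YAW)-90+180)%360-180
    print("x",M[:,0].round(3),"y",M[:,1].round(3),"z",M[:,2].round(3),"jawdir-pressY deg %.2f"%d)
    return s,M
def shift(px,py,tz):
    """total tool-axis shift in cm (no turn) to tcp at press px,py, world z tz (m)"""
    s,M=state(); t=np.r_[p2w(px,py),tz]; d=M.T@(t-s["tcp_pos"])*100
    print("shift cm",d.round(2))
E
python3 - <<'E'
from h import *
import workcell
print([n for n in dir(workcell) if n[0]!='_'], getattr(workcell,'tips_ahead',None))
shift(-.135,0,.40)
E
```

```text
['PlanningError', 'finish_job', 'observe', 'snapshot', 'tips_ahead'] 0.1822
t 0.10 tcp [0.1921 0.6469 0.4038] press [-496.1  679.6] F [ 0.5 -0.6  0.1] w 0.0870
x [ 0.959 -0.285  0.   ] y [-0.    -0.002 -1.   ] z [ 0.285  0.959 -0.002] jawdir-pressY deg -11.44
shift cm [ 48.88   0.49 -59.45]
```

```bash
python3 -m crank '[2.4,0,-3,-5.7,2.6, 2.4,0,-3,-5.7,2.6, 2.4,0,-3,0,2.6, 2.4,0,-3,0,2.6]' 30; python3 -c "
from h import *
shift(-.135,0,.395)"
```

```text
time: 0.5
tcp_pos: [0.2675, 0.5119, 0.4043]
orientation: [0.707, -0.032, 0.031, -0.706]
force: [0.6, -0.1, 0.4]
width: 0.0629
t 0.50 tcp [0.2675 0.5119 0.4043] press [-409.1  551.9] F [ 0.6 -0.1  0.4] w 0.0629
x [ 0.996 -0.089 -0.   ] y [-0.    -0.001 -1.   ] z [ 0.089  0.996 -0.001] jawdir-pressY deg -0.02
shift cm [ 27.42   0.97 -55.18]
```

```bash
python3 -m crank '[3,0,-3.5,0,2.6, 3,0,-3.5,0,2.6, 3,0,-4,0,2.6, 3,0,-4,0,2.6, 3,0,-4,0,2.6]'; python3 -m crank '[2.5,0,-4,0,2.6, 2.5,0,-4.2,0,2.6, 2.5,0,-4.2,0,2.6, 2.5,0,-4.2,0,2.6, 0,0,-4.5,0,2.6]'; python3 -c "
from h import *
shift(-.135,0,.382)"
```

```text
time: 1.0
tcp_pos: [0.4, 0.3087, 0.4046]
orientation: [0.706, -0.032, 0.032, -0.706]
force: [-0.1, 1.0, -0.2]
width: 0.0281
time: 1.5
tcp_pos: [0.482, 0.0894, 0.4047]
orientation: [0.707, -0.032, 0.033, -0.706]
force: [-0.0, -0.0, -1.2]
width: 0.0259
t 1.50 tcp [0.482  0.0894 0.4047] press [-157.9  150.2] F [-0.  -0.  -1.2] w 0.0259
x [ 0.996 -0.091  0.002] y [ 0.002 -0.    -1.   ] z [ 0.091  0.996 -0.   ] jawdir-pressY deg -0.14
shift cm [  2.32   2.28 -15.01]
```

```bash
python3 -m crank '[0,0.5,-4,0,2.6, 0,0.5,-4,0,2.6, 0,0.5,-3,0,2.6, 0,0.5,-1,0,2.6, 0,0,0,0,2.6]'
python3 - <<'E'
from h import *
from workcell import snapshot
shift(-.135,0,.382)
for n in("scene","top"):
    d=snapshot(n); np.savez(n+"1.npz",**d)
    x,y,w,h=(150,60,200,180) if n=="scene" else (220,100,180,190)
    cv2.imwrite(f"pics/{n}1.png",cv2.resize(d["frame"][y:y+h,x:x+w,::-1],None,fx=3.1,fy=3.1,interpolation=cv2.INTER_CUBIC))
E
```

```text
time: 2.0
tcp_pos: [0.4688, -0.0289, 0.384]
orientation: [0.706, -0.033, 0.032, -0.706]
force: [1.0, 0.6, -0.4]
width: 0.026
t 2.00 tcp [ 0.4688 -0.0289  0.384 ] press [-160.5   31.2] F [ 1.   0.6 -0.4] w 0.0260
x [ 0.996 -0.093 -0.002] y [-0.002  0.    -1.   ] z [ 0.093  0.996 -0.   ] jawdir-pressY deg -0.21
shift cm [ 2.56  0.2  -3.11]
```

View pics/scene1.png

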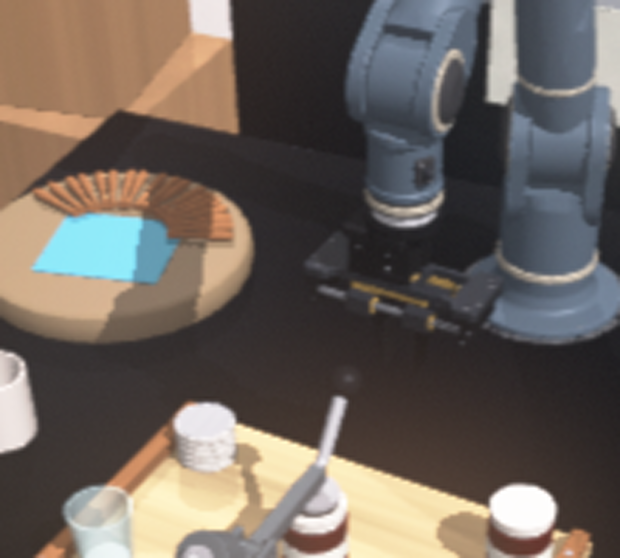

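```bash
python3 -m crank '[0.5,0.2,-1.5,0,2.6, 0.5,0,-1.6,0,2.6, 0,0,0,0,2.6]'
python3 - <<'E'
from h import *
shift(-.135,0,.382)
E
```

```text
time: 2.4
tcp_pos: [0.4771, -0.0595, 0.3829]
orientation: [0.707, -0.031, 0.032, -0.706]
force: [0.3, -0.1, -0.3]
width: 0.0257
t 2.40 tcp [ 0.4771 -0.0595  0.3829] press [-149.5    1.4] F [ 0.3 -0.1 -0.3] w 0.0257
x [ 0.996 -0.09   0.001] y [ 0.001 -0.    -1.   ] z [ 0.09   0.996 -0.   ] jawdir-pressY deg -0.05
shift cm [ 1.45  0.09 -0.14]
```

```bash
python3 -m crank '[1.5,0.4,-0.14,0,2.6, 1.2,0.4,0,0,2.6, 0.6,0,0,0,2.6, 0.4,0,0,0,2.6, 0.2,0,0,0,2.6]'; python3 -c "
from h import *
shift(-.11,0,.375)"
```

```text
time: 2.9
tcp_pos: [0.5145, -0.0642, 0.3741]
orientation: [-0.706, 0.033, -0.03, 0.706]
force: [-5.9, -1.4, 0.3]
width: 0.0261
t 2.90 tcp [ 0.5145 -0.0642  0.3741] press [-111.8    0. ] F [-5.9 -1.4  0.3] w 0.0261
x [ 0.996 -0.089 -0.004] y [-0.004  0.    -1.   ] z [ 0.089  0.996 -0.   ] jawdir-pressY deg -0.03
shift cm [ 0.18 -0.09 -0.  ]
```

```bash
python3 -m crank '[0.3,-0.5,0,0,2.6, 0.35,-0.6,0,0,2.6, 0.4,-0.7,0,0,2.6, 0.4,-0.7,0,0,2.6, 0.2,-0.5,0,0,2.6]'
python3 - <<'E'
from h import *
from workcell import snapshot
state()
for n in("scene","top"):
    d=snapshot(n); np.savez(n+"2.npz",**d)
    x,y,w,h=(150,60,200,180) if n=="scene" else (220,100,180,190)
    cv2.imwrite(f"pics/{n}2.png",cv2.resize(d["frame"][y:y+h,x:x+w,::-1],None,fx=3.1,fy=3.1,interpolation=cv2.INTER_CUBIC))
E
```

```text
time: 3.4
tcp_pos: [0.5295, -0.066, 0.4047]
orientation: [-0.706, 0.035, -0.029, 0.707]
force: [-8.9, 1.0, 3.0]
width: 0.026
t 3.40 tcp [ 0.5295 -0.066   0.4047] press [-96.8  -0.4] F [-8.9  1.   3. ] w 0.0260
x [ 0.996 -0.09  -0.008] y [-0.008  0.002 -1.   ] z [0.09  0.996 0.001] jawdir-pressY deg -0.06
```

View pics/scene2.png

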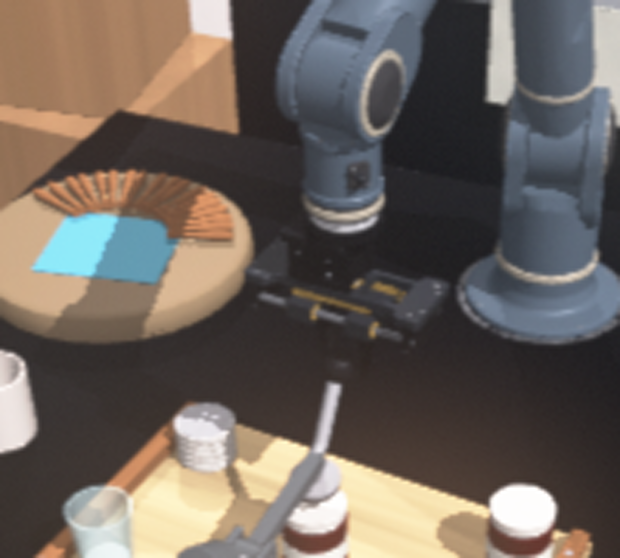

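The knob at crop px (338,370) is rising with the fingertips, so I'll keep following the arc.

```bash
python3 -m crank '[0.4,-0.7,0,0,2.6, 0.45,-0.7,0,0,2.6, 0.5,-0.7,0,0,2.6, 0.5,-0.7,0,0,2.6, 0.3,-0.3,0,0,2.6]'
python3 - <<'E'
from h import *
from workcell import snapshot
state()
d=snapshot("scene"); np.savez("scene3.npz",**d)
x,y,w,h=(150,60,200,180)
cv2.imwrite(f"pics/scene3.png",cv2.resize(d["frame"][y:y+h,x:x+w,::-1],None,fx=3.1,fy=3.1,interpolation=cv2.INTER_CUBIC))
E
```

```text
time: 4.0
tcp_pos: [0.5511, -0.068, 0.437]
orientation: [-0.706, 0.034, -0.029, 0.707]
force: [-13.4, 1.3, 9.8]
width: 0.0258
t 4.00 tcp [ 0.5511 -0.068   0.437 ] press [-75.1  -0.5] F [-13.4   1.3   9.8] w 0.0258
x [ 0.996 -0.09  -0.007] y [-0.007  0.002 -1.   ] z [0.09  0.996 0.001] jawdir-pressY deg -0.06
```

View pics/scene3.png

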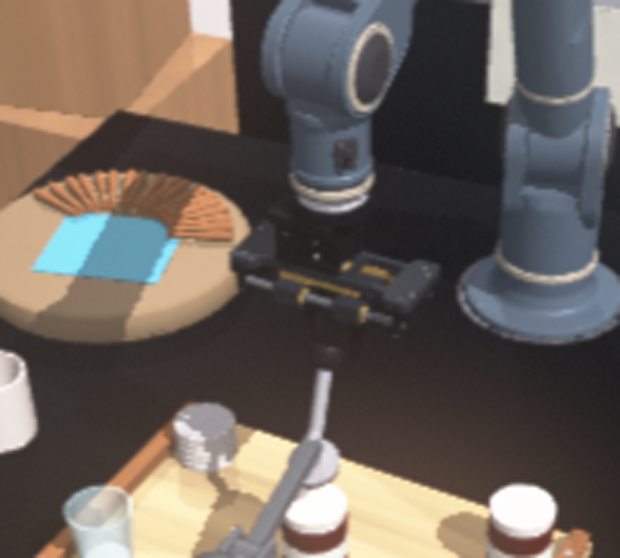

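```bash
python3 -m crank '[0.35,-0.7,0,0,2.6, 0.5,-0.65,0,0,2.6, 0.6,-0.6,0,0,2.6, 0.6,-0.5,0,0,2.6, 0.6,-0.5,0,0,2.6]'; python3 -c "
from h import *
state()"
```

```text
time: 4.55
tcp_pos: [0.5787, -0.0705, 0.4671]
orientation: [-0.706, 0.032, -0.031, 0.707]
force: [-8.3, 1.2, 7.6]
width: 0.0263
t 4.55 tcp [ 0.5787 -0.0705  0.4671] press [-47.3  -0.5] F [-8.3  1.2  7.6] w 0.0263
x [ 0.996 -0.09  -0.002] y [-0.002  0.001 -1.   ] z [0.09  0.996 0.001] jawdir-pressY deg -0.05
```

```bash
python3 -m crank '[0.65,-0.5,0,0,2.6, 0.7,-0.5,0,0,2.6, 0.7,-0.5,0,0,2.6, 0.7,-0.4,0,0,2.6, 0.7,-0.4,0,0,2.6]'; python3 -c "
from h import *
state()"
```

```text
time: 5.05
tcp_pos: [0.6145, -0.0734, 0.4891]
orientation: [-0.706, 0.031, -0.033, 0.706]
force: [-0.4, 0.1, 0.3]
width: 0.0261
t 5.05 tcp [ 0.6145 -0.0734  0.4891] press [-11.4  -0.2] F [-0.4  0.1  0.3] w 0.0261
x [ 0.996 -0.089  0.003] y [ 0.003  0.    -1.   ] z [0.089 0.996 0.   ] jawdir-pressY deg -0.03
```

```bash
python3 -m crank '[0.6,-0.4,0,0,2.6, 0.6,-0.3,0,0,2.6, 0.6,-0.3,0,0,2.6, 0,0,0,0,2.6]'
python3 - <<'E'
from h import *
from workcell import snapshot
state()
d=snapshot("scene"); np.savez("scene4.npz",**d)
x,y,w,h=(150,60,200,180)
cv2.imwrite(f"pics/scene4.png",cv2.resize(d["frame"][y:y+h,x:x+w,::-1],None,fx=3.1,fy=3.1,interpolation=cv2.INTER_CUBIC))
E
```

```text
time: 5.45
tcp_pos: [0.6325, -0.075, 0.4983]
orientation: [0.706, -0.031, 0.032, -0.706]
force: [0.2, 0.6, -0.1]
width: 0.026
t 5.45 tcp [ 0.6325 -0.075   0.4983] press [ 6.7 -0.2] F [ 0.2  0.6 -0.1] w 0.0260
x [ 0.996 -0.09   0.001] y [ 0.001 -0.    -1.   ] z [ 0.09   0.996 -0.   ] jawdir-pressY deg -0.04
```

View pics/scene4.png

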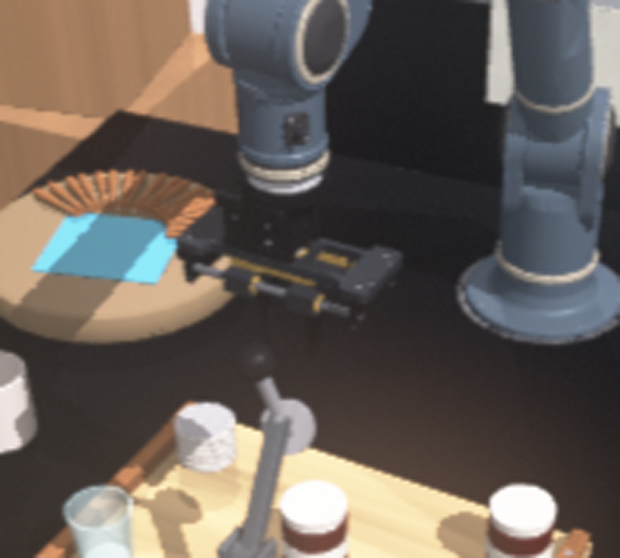

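The lever has swung past balance and left the fingers (knob at crop px (258,360)). I'll back off, then move to the jar's right side.

```bash
python3 -m crank '[-2,0,0,0,0, -3,0,0,0,0, -1,0,-3,0,0, 0,1,-3,0,0, 0,2,-3,0,0]'
python3 - <<'E'
from h import *
from workcell import snapshot
shift(-.02,-.105,.226)
d=snapshot("scene"); np.savez("scene5.npz",**d)
x,y,w,h=(150,60,200,180)
cv2.imwrite(f"pics/scene5.png",cv2.resize(d["frame"][y:y+h,x:x+w,::-1],None,fx=3.1,fy=3.1,interpolation=cv2.INTER_CUBIC))
d=snapshot("top"); np.savez("top5.npz",**d)
x,y,w,h=(220,100,180,190)
cv2.imwrite(f"pics/top5.png",cv2.resize(d["frame"][y:y+h,x:x+w,::-1],None,fx=3.1,fy=3.1,interpolation=cv2.INTER_CUBIC))
E
```

```text
time: 6.0
tcp_pos: [0.5634, -0.1603, 0.4697]
orientation: [-0.706, 0.03, -0.033, 0.706]
force: [1.0, -0.4, -0.3]
width: 0.0013
t 6.00 tcp [ 0.5634 -0.1603  0.4697] press [-54.6 -91.3] F [ 1.  -0.4 -0.3] w 0.0013
x [ 0.996 -0.089  0.004] y [ 0.004 -0.    -1.   ] z [0.089 0.996 0.   ] jawdir-pressY deg 0.00
shift cm [ 3.36 24.38 -1.38]
```

View pics/scene5.png

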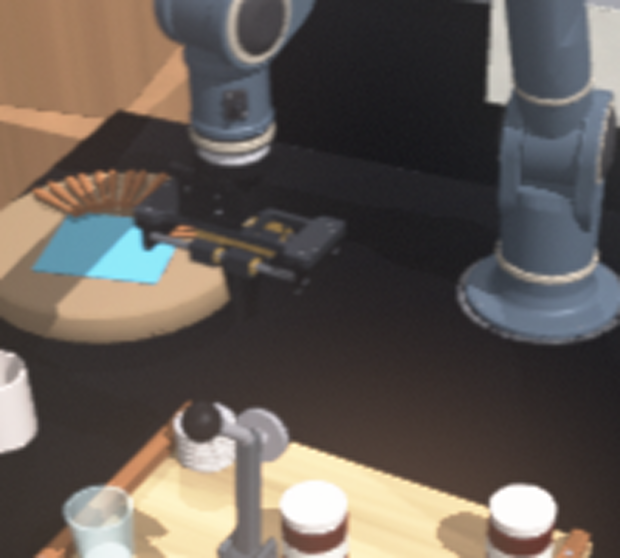

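View pics/top5.png

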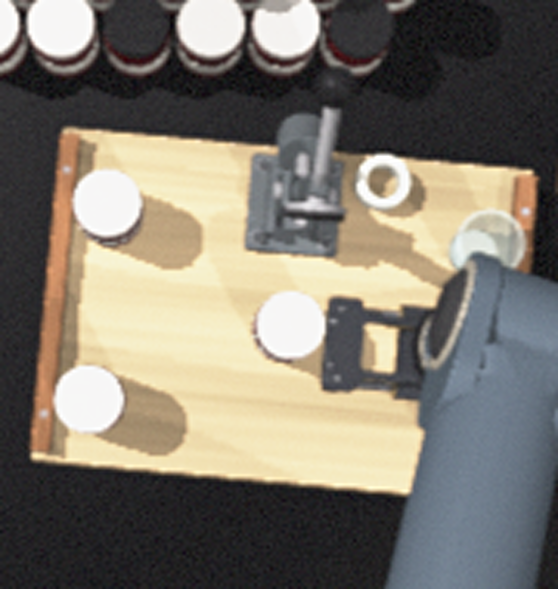

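The lever is up (knob at scene crop (200,420)), and the jar lid is now fully visible at top crop (291,325). I'll measure the jar.

```bash
cat >> h.py <<'E'
def lid(f,c,r=.05,lo=.097,hi=.112):
    d=f if isinstance(f,dict) else load(f); q=cloud(d)[d["range_z"]>0]
    k=q[(np.linalg.norm(q[:,:2]-c,axis=1)<r)&(q[:,2]>lo)&(q[:,2]<hi)]
    m=(k.min(0)+k.max(0))/2; print("lid n",len(k),"world",m.round(4),"press mm",(w2p(*m[:2])*1000).round(1),"ext",(k.max(0)-k.min(0)).round(3),"zmed %.4f"%np.median(k[:,2]))
E
python3 - <<'E'
from h import *
for f in("top5.npz","scene5.npz"):
    lid(f,(.606,-.072)); lid(f,(.53,.131));lid(f,(.73,.113))
E
python3 -m crank '[1,3,-0.7,0,0, 1,4,-0.7,0,0, 1.3,4,0,0,0, 0,4,0,0,0, 0,2,0,0,0]';python3 -c "
from h import *
shift(-.02,-.105,.226)"
```

```text
lid n 357 world [ 0.6063 -0.0725  0.1037] press mm [-19.7  -0.1] ext [0.066 0.066 0.013] zmed 0.1023
lid n 361 world [0.531  0.1305 0.104 ] press mm [-112.8  195.5] ext [0.065 0.066 0.014] zmed 0.1027
lid n 355 world [0.7303 0.1125 0.1033] press mm [ 87.4 195.2] ext [0.065 0.066 0.012] zmed 0.1026
lid n 267 world [ 0.6067 -0.0727  0.1039] press mm [-19.2  -0.2] ext [0.072 0.068 0.013] zmed 0.1048
lid n 262 world [0.5322 0.1314 0.1045] press mm [-111.6  196.5] ext [0.07  0.066 0.014] zmed 0.1049
lid n 346 world [0.7302 0.1136 0.1041] press mm [ 87.2 196.4] ext [0.07  0.068 0.014] zmed 0.1045
time: 6.6
tcp_pos: [0.5947, -0.1749, 0.2943]
orientation: [-0.706, 0.034, -0.029, 0.707]
force: [-1.1, 0.5, -0.5]
width: 0.0004
t 6.60 tcp [ 0.5947 -0.1749  0.2943] press [ -22.1 -103.1] F [-1.1  0.5 -0.5] w 0.0004
x [ 0.996 -0.089 -0.006] y [-0.006  0.002 -1.   ] z [0.089 0.996 0.001] jawdir-pressY deg 0.00
shift cm [ 0.25  6.83 -0.2 ]
```

```bash
python3 -m crank '[0.1,3,0,2,0, 0,2.5,0,0,0, 0,1.2,0,0,0, 0,0,0,0,0]';python3 -c "
from h import *
shift(-.021,-.052,.226)"
```

```text
time: 7.0
tcp_pos: [0.596, -0.1756, 0.2296]
orientation: [-0.705, 0.045, -0.043, 0.706]
force: [-0.3, 0.5, -1.1]
width: 0.0006
t 7.00 tcp [ 0.596  -0.1756  0.2296] press [ -20.7 -103.6] F [-0.3  0.5 -1.1] w 0.0006
x [ 0.992 -0.124 -0.004] y [-0.003  0.001 -1.   ] z [0.124 0.992 0.001] jawdir-pressY deg -2.01
shift cm [-0.21  0.37  5.16]
```

```bash
python3 -m crank '[-0.2,0.3,1.5,0,0, 0,0,1.5,0,0, 0,0,1,0,0, 0,0,0.5,0,0, 0,0,0.4,0,0]';python3 -c "
from h import *
shift(-.021,-.052,.226)"
```

```text
time: 7.5
tcp_pos: [0.6009, -0.1263, 0.2288]
orientation: [-0.706, 0.043, -0.044, 0.706]
force: [-0.6, 1.5, -0.2]
width: 0.0002
t 7.50 tcp [ 0.6009 -0.1263  0.2288] press [-20.2 -54.1] F [-0.6  1.5 -0.2] w 0.0002
x [ 0.992 -0.123  0.001] y [ 0.001  0.    -1.   ] z [0.123 0.992 0.   ] jawdir-pressY deg -1.97
shift cm [-0.08  0.28  0.21]
```

```bash
python3 -m crank '[0,0.1,0.4,0,0, 0,0,0.5,0,0, 0,0,0.5,0,0, 0,0,0.5,0,0, 0,0,0.5,0,0]';python3 -m crank '[0,0,0.6,0,0, 0,0,0.6,0,0, 0,0,0.6,0,0, 0,0,0.6,0,0, 0,0,0.4,0,0]';python3 - <<'E'
from h import *
from workcell import snapshot
state()
d=snapshot("scene"); lid(d,p2w(-.018,.04),.06)
x,y,w,h=(150,100,200,180)
cv2.imwrite(f"pics/scene6.png",cv2.resize(d["frame"][y:y+h,x:x+w,::-1],None,fx=3.1,fy=3.1,interpolation=cv2.INTER_CUBIC))
d=snapshot("top");lid(d,p2w(-.018,.04),.06)
x,y,w,h=(220,100,180,190)
cv2.imwrite(f"pics/top6.png",cv2.resize(d["frame"][y:y+h,x:x+w,::-1],None,fx=3.1,fy=3.1,interpolation=cv2.INTER_CUBIC))
E
```

```text
time: 8.0
tcp_pos: [0.6038, -0.1041, 0.2276]
orientation: [0.706, -0.044, 0.045, -0.705]
force: [-0.2, -4.9, 5.4]
width: 0.0004
time: 8.5
tcp_pos: [0.6073, -0.0757, 0.2276]
orientation: [0.706, -0.044, 0.044, -0.706]
force: [-0.3, -5.8, 5.0]
width: -0.0
t 8.50 tcp [ 0.6073 -0.0757  0.2276] press [-18.4  -3.2] F [-0.3 -5.8  5. ] w -0.0000
x [ 0.992 -0.124  0.001] y [ 0.001 -0.    -1.   ] z [ 0.124  0.992 -0.   ] jawdir-pressY deg -2.05
lid n 114 world [ 0.6197 -0.0214  0.104 ] press mm [-10.9  52.1] ext [0.053 0.062 0.014] zmed 0.1040
lid n 118 world [ 0.6093 -0.027   0.1026] press mm [-20.8  45.6] ext [0.06  0.032 0.01 ] zmed 0.1023
```

View pics/scene6.png

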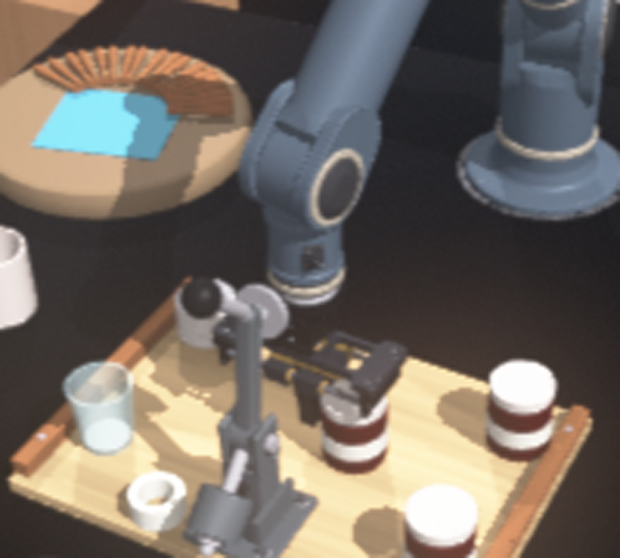

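View pics/top6.png

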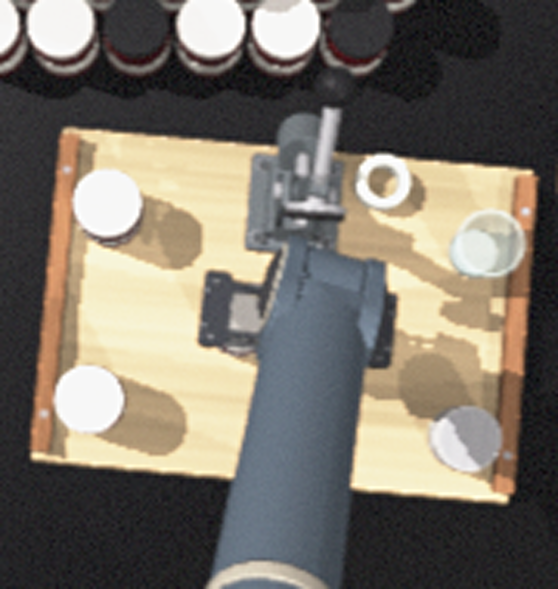

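```bash
python3 -m crank '[0,-0.1,0.5,0,0, 0,0,0.6,0,0, 0,0,0.6,0,0, 0,0,0.6,0,0, 0,0,0.6,0,0]';python3 -m crank '[0,0,0.6,0,0, 0,0,0.6,0,0, 0,0,0.6,0,0, 0,0,0.6,0,0, 0,0,0.6,0,0]';python3 - <<'E'
from h import *
from workcell import snapshot
state()
d=snapshot("scene"); lid(d,p2w(-.018,.11),.06)
x,y,w,h=(150,100,200,180)
cv2.imwrite(f"pics/scene7.png",cv2.resize(d["frame"][y:y+h,x:x+w,::-1],None,fx=3.1,fy=3.1,interpolation=cv2.INTER_CUBIC))
E
```

```text
time: 9.1
tcp_pos: [0.6106, -0.0462, 0.228]
orientation: [-0.706, 0.044, -0.044, 0.706]
force: [-0.8, -3.6, 3.4]
width: 0.0002
time: 9.6
tcp_pos: [0.6144, -0.0168, 0.2282]
orientation: [-0.706, 0.044, -0.044, 0.706]
force: [0.2, -4.2, 3.4]
width: 0.0003
t 9.60 tcp [ 0.6144 -0.0168  0.2282] press [-16.5  56.2] F [ 0.2 -4.2  3.4] w 0.0003
x [ 0.992 -0.124 -0.   ] y [-0.  0. -1.] z [0.124 0.992 0.   ] jawdir-pressY deg -2.05
lid n 125 world [0.6276 0.036  0.104 ] press mm [ -8.1 109.9] ext [0.052 0.064 0.014] zmed 0.1045
```

View pics/scene7.png

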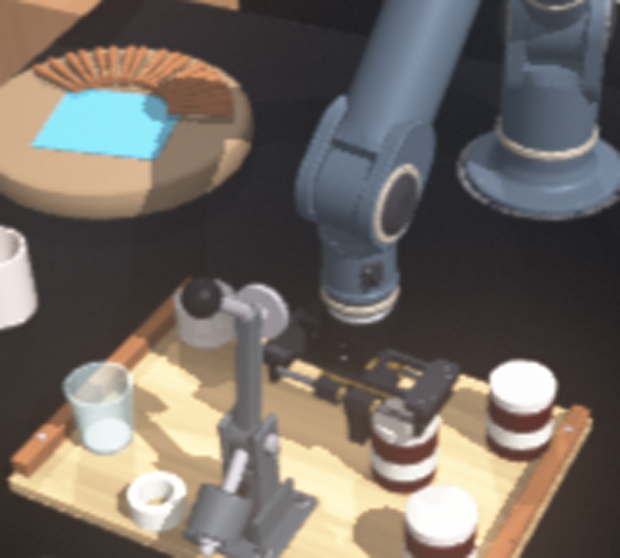

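```bash
python3 -m crank '[0,-0.1,0.6,0,0, 0,0,0.6,0,0, 0,0,0.6,0,0, 0,0,0.6,0,0, 0,0,0.6,0,0]';python3 -m crank '[0,0,0.6,0,0, 0,0,0.6,0,0, 0,0,0.6,0,0, 0,0,0.6,0,0, 0,0,0.6,0,0]';python3 - <<'E'
from h import *
from workcell import snapshot
state()
d=snapshot("scene"); lid(d,p2w(-.018,.17),.05)
x,y,w,h=(150,100,200,180)
cv2.imwrite(f"pics/scene8.png",cv2.resize(d["frame"][y:y+h,x:x+w,::-1],None,fx=3.1,fy=3.1,interpolation=cv2.INTER_CUBIC))
d=snapshot("top")
x,y,w,h=(220,100,180,190)
cv2.imwrite(f"pics/top8.png",cv2.resize(d["frame"][y:y+h,x:x+w,::-1],None,fx=3.1,fy=3.1,interpolation=cv2.INTER_CUBIC))
E
```

```text
time: 10.15
tcp_pos: [0.6182, 0.013, 0.2292]
orientation: [-0.706, 0.044, -0.044, 0.706]
force: [-0.8, -4.5, 3.3]
width: 0.0004
time: 10.65
tcp_pos: [0.6219, 0.0428, 0.2292]
orientation: [-0.706, 0.044, -0.044, 0.706]
force: [-0.4, -3.8, 3.8]
width: 0.0009
t 10.65 tcp [0.6219 0.0428 0.2292] press [-14.4 116.2] F [-0.4 -3.8  3.8] w 0.0009
x [ 0.992 -0.124 -0.   ] y [-0.  0. -1.] z [0.124 0.992 0.   ] jawdir-pressY deg -2.04
lid n 134 world [0.6351 0.096  0.103 ] press mm [ -6.  170.4] ext [0.052 0.064 0.011] zmed 0.1050
```

View pics/scene8.png

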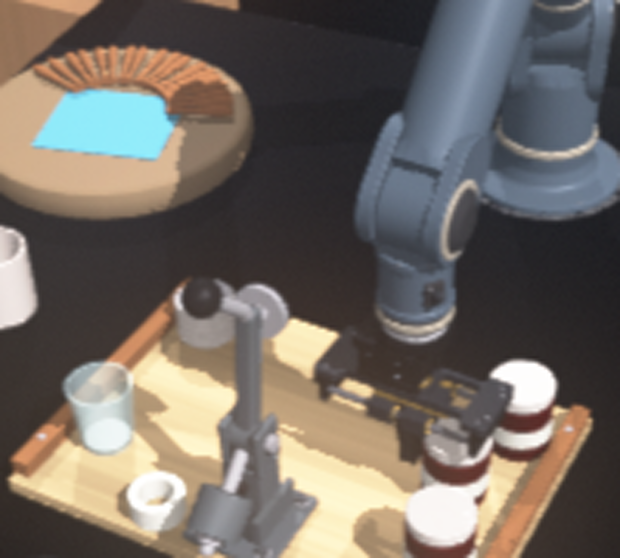

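View pics/top8.png

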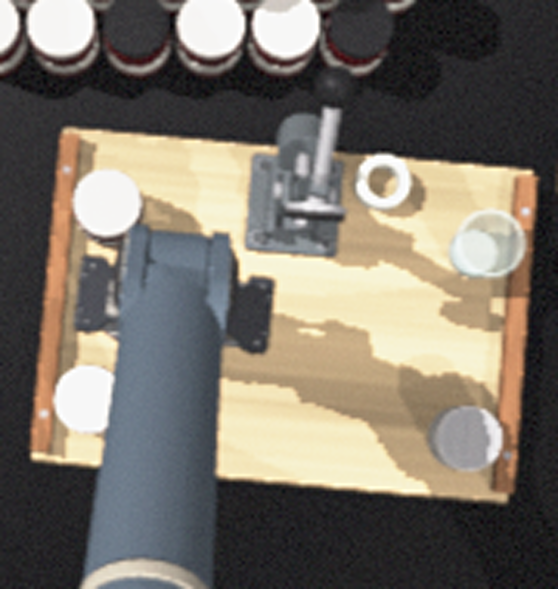

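The jar is upright and entering the gap (scene crop (455,460)). About 3 cm remains.

```bash
python3 -m crank '[0,0,0.6,0,0, 0,0,0.6,0,0, 0,0,0.5,0,0, 0,0,0.4,0,0, 0,0,0.3,0,0]'; python3 -m crank '[0,0,0.2,0,0, 0,0,0.2,0,0, 0,0,0.1,0,0]'; python3 -c "
from h import *
from workcell import snapshot
state()
lid(snapshot('scene'),p2w(-.018,.195),.05)"
```

```text
time: 11.25
tcp_pos: [0.6249, 0.0666, 0.2292]
orientation: [-0.706, 0.044, -0.044, 0.706]
force: [-0.8, -3.6, 4.8]
width: 0.0004
time: 11.55
tcp_pos: [0.6255, 0.0711, 0.2292]
orientation: [-0.706, 0.044, -0.044, 0.706]
force: [-1.3, -4.2, 3.6]
width: 0.0004
t 11.55 tcp [0.6255 0.0711 0.2292] press [-13.3 144.7] F [-1.3 -4.2  3.6] w 0.0004
x [ 0.992 -0.124 -0.   ] y [-0.  0. -1.] z [0.124 0.992 0.   ] jawdir-pressY deg -2.05
lid n 132 world [0.6397 0.126  0.1038] press mm [ -4.1 200.6] ext [0.055 0.058 0.014] zmed 0.1054
```

```bash
for i in 1; do python3 -m crank '[0,0,0.1,0,0, 0,0,0.1,0,0]'; done; python3 -m crank '[0,0,0.1,0,0, 0,0,0,0,0]'
```

```text
time: 11.8
tcp_pos: [0.6259, 0.0723, 0.2295]
orientation: [0.706, -0.044, 0.045, -0.705]
force: [-0.3, -5.4, 3.4]
width: 0.0006
time: 12.0
tcp_pos: [0.6258, 0.0743, 0.2292]
orientation: [-0.706, 0.044, -0.044, 0.706]
force: [-1.5, -4.1, 3.4]
width: 0.0005
```

```bash
python3 -m crank '[0,0,0.1,0,0, 0,0,0.1,0,0]'; python3 -m crank '[0,0,0.1,0,0, 0,0,0,0,0]'; python3 -c "
from h import *
state()"
```

```text
time: 12.2
tcp_pos: [0.6262, 0.0755, 0.2295]
orientation: [0.706, -0.044, 0.044, -0.706]
force: [0.2, -4.0, 4.0]
width: 0.0004
time: 12.4
tcp_pos: [0.6262, 0.0772, 0.2292]
orientation: [-0.706, 0.044, -0.044, 0.706]
force: [-0.5, -3.7, 2.5]
width: 0.0006
t 12.40 tcp [0.6262 0.0772 0.2292] press [-13.2 150.8] F [-0.5 -3.7  2.5] w 0.0006
x [ 0.992 -0.124 -0.   ] y [-0.  0. -1.] z [0.124 0.992 0.   ] jawdir-pressY deg -2.03
```

```bash
python3 -m crank '[0,0,0.1,0,0, 0,0,0,0,0]'; python3 -m crank '[0,0,0.1,0,0, 0,0,0,0,0]'; python3 -c "
from h import *
state()"
```

```text
time: 12.6
tcp_pos: [0.6264, 0.0776, 0.2293]
orientation: [0.706, -0.044, 0.044, -0.706]
force: [-2.1, -4.5, 4.8]
width: 0.0008
time: 12.8
tcp_pos: [0.6266, 0.078, 0.2295]
orientation: [0.706, -0.044, 0.044, -0.705]
force: [-0.6, -6.6, 4.5]
width: 0.0006
t 12.80 tcp [0.6266 0.078  0.2295] press [-12.9 151.6] F [-0.6 -6.6  4.5] w 0.0006
x [ 0.992 -0.125  0.   ] y [ 0.    -0.001 -1.   ] z [ 0.125  0.992 -0.001] jawdir-pressY deg -2.09
```

```bash
python3 -m crank '[0,0,0.1,0,0, 0,0,0,0,0]'; python3 -c "
from h import *
state()"
```

```text
time: 13.0
tcp_pos: [0.6268, 0.0783, 0.2297]
orientation: [0.706, -0.044, 0.045, -0.705]
force: [-1.8, -7.0, 5.9]
width: 0.0006
t 13.00 tcp [0.6268 0.0783 0.2297] press [-12.7 152. ] F [-1.8 -7.   5.9] w 0.0006
x [ 0.992 -0.126  0.001] y [ 0.    -0.002 -1.   ] z [ 0.126  0.992 -0.002] jawdir-pressY deg -2.12
```

```bash
python3 -m crank '[0,0,-0.5,0,0, 0,0,-1,0,0, 0,0,-2,0,0, 0,0,-1.5,0,0, 0,-2,0,0,0]'; python3 -m crank '[0,-4,0,0,0, 0,-4,0,0,0, 0,-4,0,0,0, -2,-3,-3,0,0, -3,0,-4,0,0]'; python3 -m crank '[-3,0,-4,0,0, -2,0,-4,0,0, 0,0,-4,0,0, 0,0,-4,0,0, 0,0,0,0,0]'
python3 - <<'E'
from h import *
from workcell import snapshot
state()
for n in ("scene","top"):
    d=snapshot(n); np.savez(n+"9.npz",**d)
    lid(d,p2w(-.0125,.2));lid(d,(.53,.131));lid(d,(.73,.113));lid(d,(.4917,-.2597),lo=.062,hi=.075)
    x,y,w,h=(150,100,200,180) if n=="scene" else (220,60,200,190)
    cv2.imwrite(f"pics/{n}9.png",cv2.resize(d["frame"][y:y+h,x:x+w,::-1],None,fx=3.1,fy=3.1,interpolation=cv2.INTER_CUBIC))
E
```

```text
time: 13.5
tcp_pos: [0.6187, 0.0277, 0.2467]
orientation: [0.706, -0.048, 0.043, -0.705]
force: [0.0, 0.2, 0.7]
width: 0.0003
time: 14.0
tcp_pos: [0.5638, -0.0319, 0.4034]
orientation: [-0.705, 0.039, -0.046, 0.707]
force: [0.6, -1.5, -0.5]
width: 0.0007
time: 14.5
tcp_pos: [0.4904, -0.1911, 0.3996]
orientation: [0.706, -0.047, 0.048, -0.705]
force: [-0.1, -0.5, -0.3]
width: 0.0004
t 14.50 tcp [ 0.4904 -0.1911  0.3996] press [-124.5 -128.5] F [-0.1 -0.5 -0.3] w 0.0004
x [ 0.991 -0.134  0.001] y [ 0.001 -0.002 -1.   ] z [ 0.134  0.991 -0.002] jawdir-pressY deg -2.60
lid n 306 world [0.6315 0.1271 0.1042] press mm [-12.3 201. ] ext [0.07  0.066 0.014] zmed 0.1049
lid n 259 world [0.5299 0.1316 0.1043] press mm [-113.9  196.4] ext [0.072 0.066 0.014] zmed 0.1049
lid n 345 world [0.7308 0.1137 0.1046] press mm [ 87.8 196.5] ext [0.071 0.067 0.015] zmed 0.1046
lid n 48 world [ 0.4922 -0.259   0.0682] press mm [-116.8 -196. ] ext [0.07  0.066 0.012] zmed 0.0693
lid n 368 world [0.6311 0.1246 0.1041] press mm [-12.5 198.5] ext [0.067 0.066 0.014] zmed 0.1028
lid n 362 world [0.531  0.1306 0.104 ] press mm [-112.7  195.6] ext [0.065 0.066 0.013] zmed 0.1029
lid n 353 world [0.7302 0.1126 0.1038] press mm [ 87.3 195.3] ext [0.065 0.066 0.013] zmed 0.1030Traceback (most recent call last):
  File "<stdin>", line 6, in <module>
  File "h.py", line 34, in lid
    m=(k.min(0)+k.max(0))/2; print("lid n",len(k),"world",m.round(4),"press mm",(w2p(*m[:2])*1000).round(1),"ext",(k.max(0)-k.min(0)).round(3),"zmed %.4f"%np.median(k[:,2]))
       ~~~~~^^^
    return umr_minimum(a, axis, None, out, keepdims, initial, where)
ValueError: zero-size array to reduction operation minimum which has no identity
```

View pics/scene9.png

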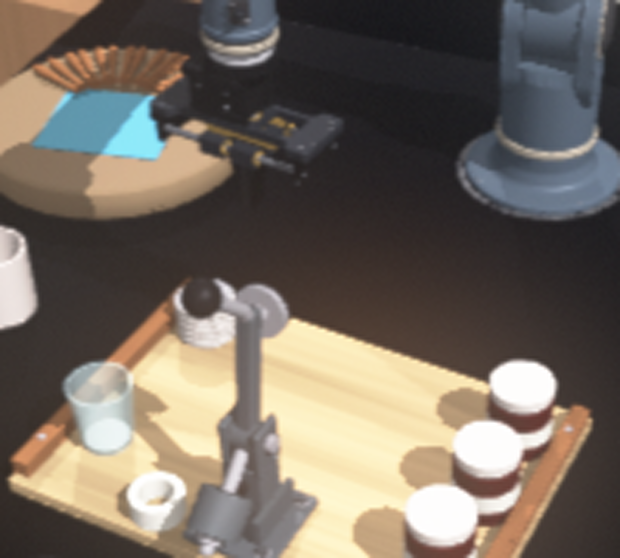

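The jar stands upright between the finished jars, in line and against the strip (scene crop (487,465)). The lever is raised, nothing else has moved, and the arm is clear.

```bash
python3 -m crank '[0,0,0,0,0, 0,0,0,0,0, 0,0,0,0,0]' && python3 -c "
from workcell import *
print(finish_job())"
```

```text
time: 14.9
tcp_pos: [0.4929, -0.1842, 0.399]
orientation: [-0.706, 0.043, -0.043, 0.706]
force: [0.0, -0.7, -0.3]
width: 0.0001
the job is handed in; nothing more can be done
None
```

The lever is fully raised and holding by itself. The jar stands upright against the end strip, midway between the two finished jars. I handed the job in at about 15 s, with the arm clear of everything.

**How it was done:** I pushed the ball knob up and back with the fingertips until it passed its balance point and swung on to the stop. Then I slid the jar along the board with the closed fingertips until the force rose at the strip (about 7 N).

**Last checks:**
- **Jar:** its centre measured at press (-12.3, 201.0) mm in the scene camera and (-12.5, 198.5) mm in the top camera, against a goal of about (-12.5, 200) mm. The views differ by about 2.5 mm, close to the calibration error.
- **Finished jars:** both measured the same as at the start, within about 2 mm.
- **Lid stack, glass, reel and mug:** the scene picture showed the lid stack, glass and reel in place. The mug, partly in view, looked unmoved too. The final top-view check of the lid stack failed because the arm was in the way, and the last top picture was not saved.
- **Bobbins:** I did not check them again at the end. The arm only passed them high up at the start.

While the jar was sliding, the tool felt a steady upward friction force of 3 to 6 N. The jar stayed upright throughout.

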